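# Bolt the larger specimen box shut

## Task

The larger of the two grey specimen boxes is packed and its lid is down. Slide the barrel bolt on its lid fully home through the keeper on the box's front rail, then let go of it. Leave the smaller box's bolt drawn back as it is.

Things in the scene. Friction and masses are not known exactly. Their poses are not given: they have to be found in the camera images.
- large_knob (a point): Centre of the top of the upright knob on the LARGER grey box's bolt. Box 220 mm wide, 180 front to back, 70 high, fixed; bolt on its lid, midway across. Site z up, x from the box's front to its back: the bolt goes home along -x. Box turned up to 0.4 rad. Knob: round, 16 mm diameter, 23 mm tall, on a 10 mm stem; its top is 120 mm above the desk.
- large_bolt (a joint): Larger box's bolt slide in m: 0 fully drawn back, 0.044 home at its stop; starts 0 to 0.008. Its 11 mm rod enters the keeper at 0.012 and comes out in front at 0.026. About 2.5 N friction; stays where left. Along its line two guide straps and the keeper, 20 mm wide, rise to 30 mm below the knob's top; all else on the box is lower.
- small_knob (a point): The same point on the SMALLER grey box's bolt. Box only 120 mm wide, also 180 front to back and 70 high, fixed; its bolt, straps and keeper are exactly like the larger box's. The boxes stand side by side, either one on the left.
- small_bolt (a joint): Slide of the smaller box's bolt in m, with the same values as the larger one's; starts drawn back between 0 and 0.008 and must be left drawn back.

How it is judged:
By the outcome, as a careful person would: the job done as asked, in the order asked, and still so for the second after the job is handed in, with the robot touching nothing.
It also fails if it takes over 24 s, if anything falls off the work surface, if the arm or the gripper's body presses on something with over 40 N, if the wrist force passes 120 N, or if a joint passes its speed limit or range.

## Robot

A 6-joint arm with a two-finger parallel gripper is mounted at the origin on a cart in front of the work surface, level with it; the furniture and walls round the work are solid. World frame = base frame: x ahead of the robot, y to its left, z up, the work surface at z = 0. Lengths are in mm, angles in rad, forces in N, time in s.
With the tool pointing down it reaches from about 300 to 875 mm from the base axis. Payload 6.4 kg.
Tool frame: the origin (TCP) lies at the very end of the fingers, on their centre line; the grasp point (between the pads) lies 19 mm behind it (arm.hold_point_z is the distance from the TCP to the grasp point, in mm); z points along the fingers, x is the direction in which the jaws open and shut, and the axes are right-handed (so a half turn about z gives the same grasp; the last joint's range is limited). The gripper opens to 88 mm and grips with 3 to 60 N. Pads are 18 mm wide; open, the fingers measure 123 mm over their backs; the gripper's body (75 mm by 187 mm) begins 45 mm behind the grasp point.
Start: joints at [-1.552, 0.181, 1.607, -0, 1.354, -0.206], TCP at [128.189, -560.543, 238.714] pointing down, gripper open.
Joint ranges: [-2.99, 2.99], [-0.89, 2.07], [0.3, 2.58], [-1.14, 4.28], [0, 2.63], [-3.12, 3.12]. Speed limits (rad/s): [2.57, 2.57, 3.01, 3.14, 3.14, 3.14].

## Interface

Orientations are given as a rotation vector (axis times angle).
In Python, from cell import arm gives the robot as it stands. The module is installed in compiled form; this text tells all that it offers.
- The arm moves only by the tool jog_arm, never from a script. Its argument "rows" is a list of rows, each a list of 3 entries, a list of its own where there are three numbers: the shift along the tool's x, y, z in m, then the turn, a rotation vector about the tool's x, y, z in rad, then the closure, from -1 (fully open) to 1 (shut), so that 0 is half open. A call has 1 to 12 rows; each row is the pose to reach, as a shift and turn from the pose commanded when the call began, along the tool's axes at that moment; what a row does not reach only later rows make up. A row lasts 1/10 s, in which the tool goes at most 50 mm and 8.59 degrees, less where a joint would pass 70% of its speed; a pose out of reach is approached as far as the arm can. A call with a gripper value outside its range is refused whole. The fingers move at their own pace and stop on an object; the grip force is fixed at half the most. Time passes only in rows, so rows that repeat a pose let the fingers close. It gives the time, the measured TCP pose, the force and the opening at its end, in the units of the state.
- arm.get_state(): the state, without advancing time (a new reading comes with each control period).
- arm.read_camera(name): name is "scene" or "top" or "wrist"; returns a dict with "frame" (400x640x3 uint8, red, green, blue), "fx", "fy", "cx", "cy" (pixels), "rvec" (rotation vector, rad) and "tvec" (3), from world to camera coordinates, as OpenCV has them. Camera axes: x right, y down, z forward; pixel columns grow to the right and rows downward; lengths in mm; the calibration is good to about 2 mm. The wrist camera is an equidistant fisheye: a pixel r from the principal point sees the ray r / f radians off the axis. A picture is of the moment at which its call begins. There is no depth.
- arm.finish_job(): hands the job in, once; it reports no verdict.
Trained networks look in a picture, given as the dict that the camera call returned (one of the last four; its "shot" number tells which), for a name from the list of things; names that differ only in an ending like _2 or _b are one class to them, and where a whole thing is asked for, a point or a joint stands for the part that bears it (a point fixed in the world has none). Each returns a list of dicts, best first, with "confidence" (0 to 1); they miss things now and then, are a little off and sometimes report something else, mostly with a low value. They report only what shows in the picture. A call takes as long as a camera call.
- arm.spot_in(picture, label): "point" ([x, y, z] in mm, in the coordinates of the camera as it stood for that picture, good to about 4 mm: the middle of the surface that is visible of it).
- arm.outline_of(picture, label): "mask" (400x640 bool, what is visible of it).
The state is a dict: "time_s": time; "qpos": joint angles; "joint_velocities": joint speeds; "joint_efforts": joint torques, N m; "tool_pos": TCP position; "eef_rot": TCP orientation; "wrist_force": force on the tool from outside, world axes, zero at the start; "ft_torque": the same for the moment, N m; "grip_width": finger opening in mm.
Only numpy, scipy, OpenCV 4.12 (cv2) and the standard library are available. Lean on these libraries where they do the work, as an engineer would, in place of code of your own. Each camera call takes 0.05 s, during which the arm holds its last target.

## Working session

There is one attempt and no reset: what is moved stays moved. The work goes in short steps, Python scripts to look and compute and a tool call to move; the robot and the scene stay as the last step left them, time stands still between calls to the robot, and variables do not carry over. Pictures are saved under pics/ and viewed, and the job is handed in when it is done.

Besides the shell and the picture viewer there is one more tool, called after "Request:" as a command line: name --argument value ..., lists and objects as JSON in quotes. jog_arm: Moves the arm, as the interface text tells. Its arguments: {"type":"object","properties":{"rows":{"type":"array","items":{"type":"array"}}},"required":["rows"]}

```bash
mkdir -p pics; cat > h.py <<'E'
import numpy as np, cv2
from cell import arm
def toworld(p,pic):
    R=cv2.Rodrigues(np.array(pic["rvec"],float))[0]; return R.T@(np.array(p)-np.array(pic["tvec"]))
def ray_z(u,v,pic,z):
    R=cv2.Rodrigues(np.array(pic["rvec"],float))[0]; c=-R.T@np.array(pic["tvec"])
    d=R.T@np.array([(u-pic["cx"])/pic["fx"],(v-pic["cy"])/pic["fy"],1]); return c+d*(z-c[2])/d[2]
def proj(P,pic):
    return cv2.projectPoints(np.array(P,float).reshape(-1,1,3),np.array(pic["rvec"],float),np.array(pic["tvec"],float),np.array([[pic["fx"],0,pic["cx"]],[0,pic["fy"],pic["cy"]],[0,0,1.]]),None)[0].reshape(-1,2)
E
python3 - <<'E'
from h import *
for n in ["top","scene"]:
    p=arm.read_camera(n); cv2.imwrite(f"pics/{n}0.png",p["frame"][:,:,::-1])
    for l in ["large_knob","small_knob","large_bolt","small_bolt"]:
        for d in arm.spot_in(p,l)[:3]: print(n,l,round(d["confidence"],2),toworld(d["point"],p).round(1),proj(toworld(d["point"],p),p).round())
s=arm.get_state(); print({k:np.round(s[k],3) for k in s})
E
```

```text
top large_knob 0.86 [ 606.7 -159.6   86.8] [[404. 183.]]
top small_knob 0.59 [528.1 181.3  88.1] [[235. 225.]]
top large_bolt 0.58 [ 604.7 -164.4   85.6] [[407. 184.]]
top small_bolt 0.7 [533.8 179.2  85.6] [[236. 223.]]
scene large_knob 0.61 [ 608.1 -173.3   81.7] [[361. 266.]]
scene small_knob 0.73 [531.7 179.9  85.1] [[262. 163.]]
scene large_bolt 0.61 [ 608.  -165.2   87.4] [[359. 261.]]
scene small_bolt 0.47 [536.1 182.   85.1] [[263. 161.]]
scene small_bolt 0.32 [ 607.7 -168.    85.9] [[360. 263.]]
{'time_s': np.float64(0.5), 'qpos': array([-1.552,  0.181,  1.607, -0.   ,  1.354, -0.206]), 'joint_velocities': array([-0.001, -0.001, -0.   ,  0.   ,  0.001, -0.   ]), 'joint_efforts': array([-0.0000e+00, -4.3345e+01, -3.4187e+01,  7.0000e-02,  3.2000e-02,
       -0.0000e+00]), 'tool_pos': array([ 128.193, -560.527,  238.687]), 'eef_rot': array([-2.457,  1.958,  0.   ]), 'wrist_force': array([-0.076,  0.123,  0.705]), 'ft_torque': array([ 0.021,  0.019, -0.001]), 'grip_width': np.float64(88.323)}
```

View pics/top0.png

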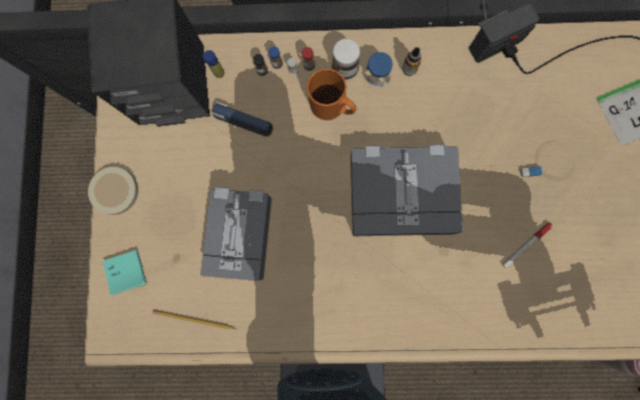

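View pics/scene0.png

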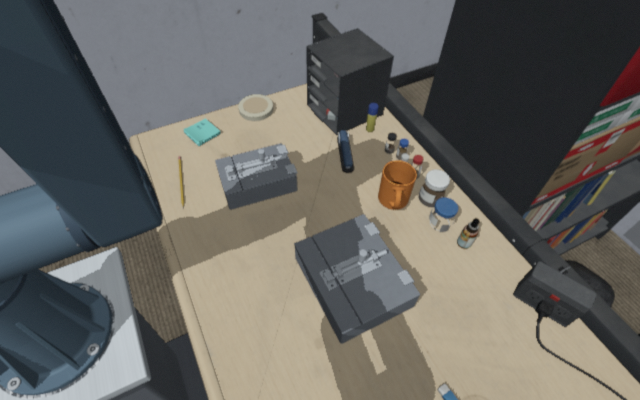

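```bash
python3 - <<'E'
from h import *
im=cv2.imread("pics/top0.png"); cv2.imwrite("pics/top0z.png",cv2.resize(im[120:270,320:490],None,fx=4,fy=4,interpolation=cv2.INTER_CUBIC))
im=cv2.imread("pics/scene0.png"); cv2.imwrite("pics/scene0z.png",cv2.resize(im[180:320,260:450],None,fx=4,fy=4,interpolation=cv2.INTER_CUBIC))
E
```

```text
(no output)
```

View pics/top0z.png

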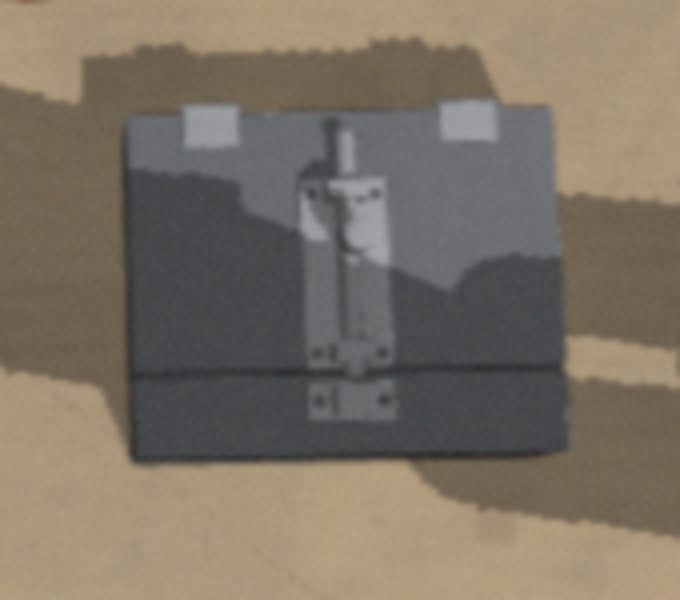

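View pics/scene0z.png

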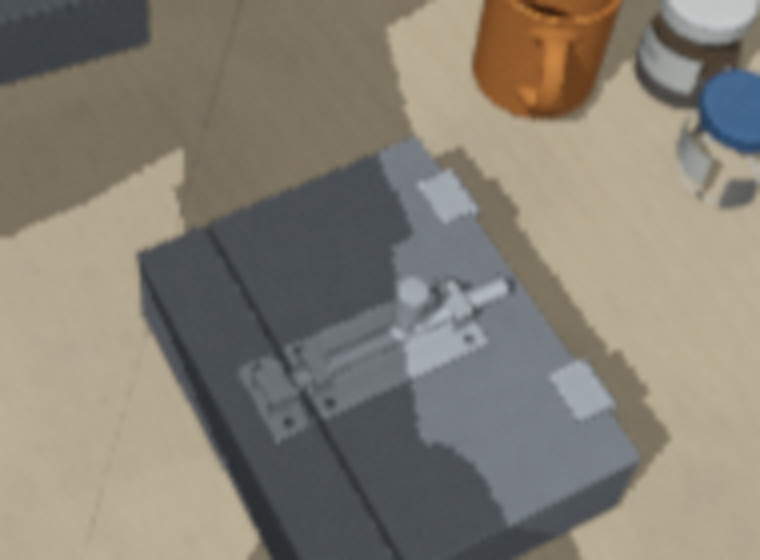

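```bash
python3 - <<'E'
from h import *
t=arm.read_camera("top"); s=arm.read_camera("scene")
for p in (t,s):
    R=cv2.Rodrigues(np.array(p["rvec"],float))[0]; print("cam",(-R.T@np.array(p["tvec"])).round())
z=lambda a,b:(320+a/4,120+b/4); zs=lambda a,b:(260+a/4,180+b/4)
print("top corners z70",[ray_z(*z(*c),t,70).round(1) for c in [(126,115),(550,107),(568,450),(133,460)]])
print("scene corners z70",[ray_z(*zs(*c),s,70).round(1) for c in [(412,140),(637,460),(140,252)]])
print("knob scene z120",ray_z(*zs(413,288),s,120).round(1))
k=ray_z(*zs(413,288),s,120)
print("in top zoom:",(proj([k,k-[0,0,23]],t)-[320,120])*4)
print("straps: front keeper in top zoom (352,400) z85",[ray_z(*z(*c),t,78).round(1) for c in [(352,400),(345,185),(356,355)]])
print("knob top (355,240) z120",ray_z(*z(356,238),t,120).round(1))
E
```

```text
cam [449. -13. 993.]
cam [ 341. -484.  824.]
top corners z70 [array([683.9, -56.7,  70. ]), array([ 682.4, -274.5,   70. ]), array([ 505.9, -273.2,   70. ]), array([505.4, -55.3,  70. ])]
scene corners z70 [array([681.6, -58.8,  70. ]), array([ 682.4, -276.2,   70. ]), array([511.4, -57.5,  70. ])]
knob scene z120 [ 613.3 -165.   120. ]
in top zoom: [[358.34780394 225.88358222]
 [350.63357692 234.63293552]]
straps: front keeper in top zoom (352,400) z85 [array([ 532.7, -165.2,   78. ]), array([ 642.5, -166.5,   78. ]), array([ 555.3, -168.2,   78. ])]
knob top (355,240) z120 [ 607.4 -163.6  120. ]
```

The larger box is in the middle of the top view, at about (405,190). It is nearly square to the world axes (yaw about 0), and its front faces the robot. Its knob top is near (409,177), which gives about (610,-165,120) mm. I'll push the knob home with closed fingers, jaws along y, coming in from behind it.

Request:
jog_arm --rows '[[[-0.02, -0.045, 0], [0, 0, 0.05], 1], [[-0.04, -0.09, 0], [0, 0, 0.1], 1], [[-0.06, -0.135, 0], [0, 0, 0.15], 1], [[-0.08, -0.18, 0], [0, 0, 0.2], 1], [[-0.1, -0.225, 0], [0, 0, 0.225], 1], [[-0.12, -0.27, 0], [0, 0, 0.225], 1], [[-0.14, -0.315, 0], [0, 0, 0.225], 1], [[-0.16, -0.36, 0], [0, 0, 0.225], 1], [[-0.18, -0.405, 0], [0, 0, 0.225], 1], [[-0.2, -0.45, 0], [0, 0, 0.225], 1], [[-0.22, -0.495, 0], [0, 0, 0.225], 1], [[-0.24, -0.54, 0], [0, 0, 0.225], 1]]'

```text
time_s: 1.8
tool_pos: [602.6, -204.7, 238.9]
eef_rot: [-2.221, 2.221, -0.001]
wrist_force: [0.3, -0.7, 0.1]
grip_width: 0.4
```

Request:
jog_arm --rows '[[[-0.02, -0.025, 0.0], [0, 0, 0], 1], [[-0.04, -0.05, 0.02], [0, 0, 0], 1], [[-0.04, -0.05, 0.05], [0, 0, 0], 1], [[-0.04, -0.05, 0.07], [0, 0, 0], 1], [[-0.04, -0.05, 0.07], [0, 0, 0], 1]]'

```text
time_s: 2.3
tool_pos: [649.1, -164.8, 164.5]
eef_rot: [2.22, -2.219, -0.011]
wrist_force: [-1.5, -0.9, -0.5]
grip_width: 0.1
```

```bash
python3 - <<'E'
from h import *
p=arm.read_camera("wrist"); cv2.imwrite("pics/w1.png",p["frame"][:,:,::-1])
R=cv2.Rodrigues(np.array(p["rvec"],float))[0]; print("cam",(-R.T@np.array(p["tvec"])).round(),R.round(2))
for l in ["large_knob"]:
    for d in arm.spot_in(p,l)[:3]: print(l,round(d["confidence"],2),toworld(d["point"],p).round(1))
q=arm.read_camera("scene"); im=q["frame"][:,:,::-1]; cv2.imwrite("pics/s1.png",cv2.resize(im[160:320,250:450],None,fx=4,fy=3.7,interpolation=cv2.INTER_CUBIC))
E
```

```text
cam [ 717. -167.  311.] [[ 0.   -1.   -0.  ]
 [-0.96 -0.    0.27]
 [-0.27  0.   -0.96]]
large_knob 0.9 [ 660.9 -167.1   87.7]
```

View pics/w1.png

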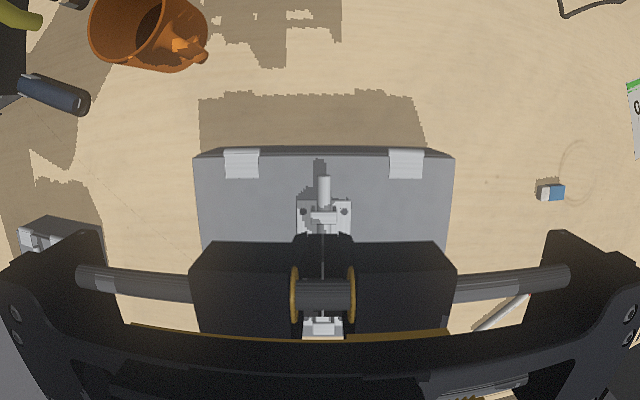

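View pics/s1.png

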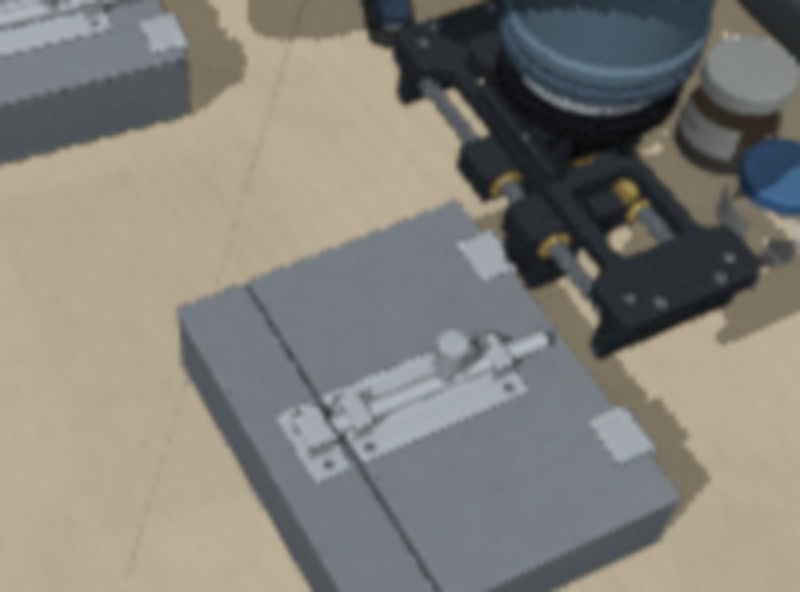

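The scene view shows the knob clearly in front of the closed fingers, with its top at about (363,253), or (613,-165) mm. Next I lower the fingers behind it to z of about 102.

Request:
jog_arm --rows '[[[0, 0, 0.02], [0, 0, 0], 1], [[0, 0, 0.04], [0, 0, 0], 1], [[0, 0, 0.06], [0, 0, 0], 1], [[0, 0, 0.065], [0, 0, 0], 1], [[0, 0, 0.065], [0, 0, 0], 1]]'

```text
time_s: 2.95
tool_pos: [651.3, -166.6, 104.4]
eef_rot: [-2.221, 2.222, -0.001]
wrist_force: [-0.2, -1.0, -0.2]
grip_width: 0.5
```

```bash
python3 - <<'E'
from h import *
q=arm.read_camera("scene"); im=q["frame"][:,:,::-1]; cv2.imwrite("pics/s2.png",cv2.resize(im[160:320,250:450],None,fx=4,fy=3.7,interpolation=cv2.INTER_CUBIC))
s=arm.get_state(); print(s["tool_pos"],s["wrist_force"])
E
```

```text
[ 651.86004215 -166.77091868  105.29194142] [-0.70786479 -0.04514314 -0.61917908]
```

View pics/s2.png

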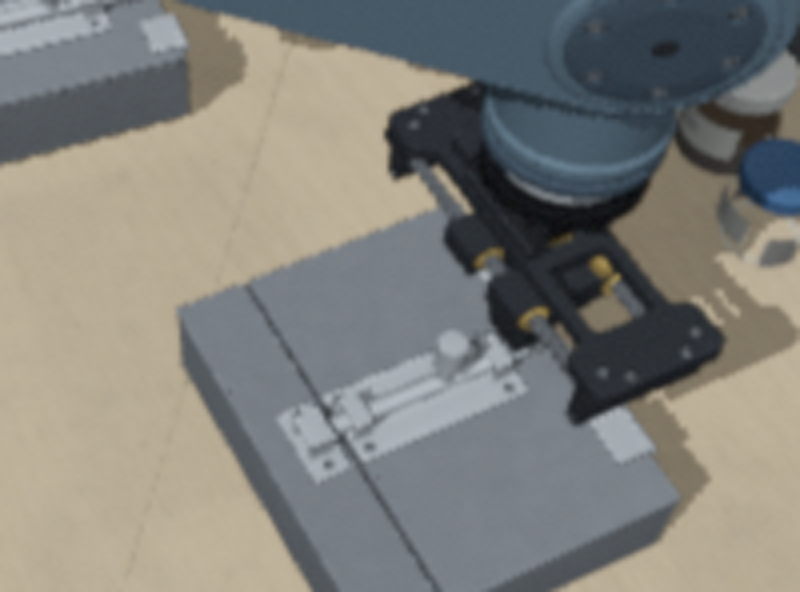

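The fingers are behind the knob and haven't touched it. Now I push along -x.

Request:
jog_arm --rows '[[[0, 0.01, 0.002], [0, 0, 0], 1], [[0, 0.015, 0.002], [0, 0, 0], 1], [[0, 0.02, 0.002], [0, 0, 0], 1], [[0, 0.025, 0.002], [0, 0, 0], 1], [[0, 0.03, 0.002], [0, 0, 0], 1], [[0, 0.035, 0.002], [0, 0, 0], 1], [[0, 0.04, 0.002], [0, 0, 0], 1], [[0, 0.045, 0.002], [0, 0, 0], 1], [[0, 0.05, 0.002], [0, 0, 0], 1]]'

```text
time_s: 3.9
tool_pos: [601.0, -166.3, 102.0]
eef_rot: [-2.221, 2.221, -0.001]
wrist_force: [3.3, -0.5, 2.1]
grip_width: 0.4
```

```bash
python3 - <<'E'
from h import *
q=arm.read_camera("scene"); im=q["frame"][:,:,::-1]; cv2.imwrite("pics/s3.png",cv2.resize(im[160:320,250:450],None,fx=4,fy=3.7,interpolation=cv2.INTER_CUBIC))
s=arm.get_state(); print(s["tool_pos"],s["wrist_force"])
E
```

```text
[ 600.22302459 -166.27881291  101.80011393] [ 2.00174952 -0.95425667  1.36624529]
```

View pics/s3.png

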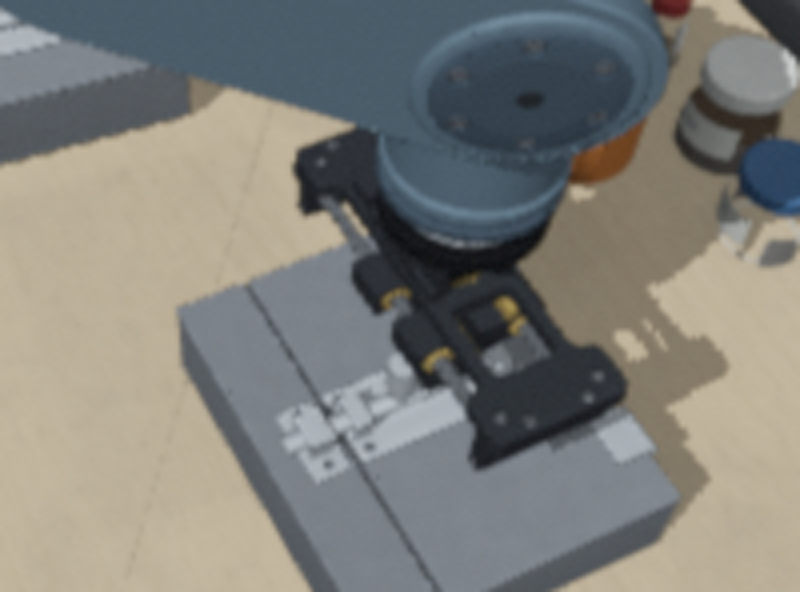

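The push is working at about 3 N, and the rod tip is coming out of the front of the keeper at zoom (290,440). I keep going gently until it reaches the stop.

Request:
jog_arm --rows '[[[0, 0.002, 0], [0, 0, 0], 1], [[0, 0.004, 0], [0, 0, 0], 1], [[0, 0.006, 0], [0, 0, 0], 1], [[0, 0.008, 0], [0, 0, 0], 1]]'

```text
time_s: 4.35
tool_pos: [593.1, -166.3, 101.7]
eef_rot: [2.221, -2.222, 0.0]
wrist_force: [2.7, -0.2, 1.3]
grip_width: 0.4
```

Request:
jog_arm --rows '[[[0, 0.001, 0], [0, 0, 0], 1], [[0, 0.002, 0], [0, 0, 0], 1], [[0, 0.003, 0], [0, 0, 0], 1]]'

```text
time_s: 4.65
tool_pos: [592.5, -166.3, 102.0]
eef_rot: [-2.218, 2.22, -0.007]
wrist_force: [15.4, -0.5, -5.9]
grip_width: 0.4
```

Request:
jog_arm --rows '[[[0, 0.001, 0], [0, 0, 0], 1], [[0, 0.002, 0], [0, 0, 0], 1], [[0, 0.003, 0], [0, 0, 0], 1]]'

```text
time_s: 4.95
tool_pos: [592.2, -166.4, 102.2]
eef_rot: [-2.215, 2.217, -0.015]
wrist_force: [26.0, 1.5, -14.5]
grip_width: 0.3
```

The force rose from 3 to 26 N with the fingers held at x of about 592, so the bolt is at its stop. I back off and lift away.

Request:
jog_arm --rows '[[[0, -0.006, 0], [0, 0, 0], 1], [[0, -0.02, 0], [0, 0, 0], 1], [[0, -0.03, 0], [0, 0, 0], 1], [[0, -0.03, -0.03], [0, 0, 0], 1], [[0, -0.03, -0.07], [0, 0, 0], 1], [[0, -0.06, -0.12], [0, 0, 0], 1], [[0.04, -0.08, -0.14], [0, 0, 0], 1], [[0.08, -0.08, -0.14], [0, 0, 0], 1], [[0.12, -0.08, -0.14], [0, 0, 0], 1], [[0.15, -0.08, -0.14], [0, 0, 0], 1], [[0.15, -0.08, -0.14], [0, 0, 0], 1]]'

```text
time_s: 6.05
tool_pos: [665.5, -320.6, 240.2]
eef_rot: [2.215, -2.226, -0.003]
wrist_force: [-0.1, 0.7, -0.4]
grip_width: 0.7
```

```bash
python3 - <<'E'
from h import *
q=arm.read_camera("scene"); im=q["frame"][:,:,::-1]; cv2.imwrite("pics/s4.png",cv2.resize(im[160:320,250:450],None,fx=4,fy=3.7,interpolation=cv2.INTER_CUBIC))
t=arm.read_camera("top"); cv2.imwrite("pics/t4.png",t["frame"][:,:,::-1])
for p in(q,t):
  for l in ["large_knob","small_knob"]:
    for d in arm.spot_in(p,l)[:2]: print(l,round(d["confidence"],2),toworld(d["point"],p).round(1))
s=arm.get_state(); print(s["tool_pos"],s["wrist_force"],s["time_s"])
E
```

```text
large_knob 0.71 [ 574.3 -171.1   80.5]
small_knob 0.75 [529.8 181.1  83.9]
large_knob 0.67 [ 577.5 -162.1   86.9]
small_knob 0.51 [529.6 183.9  85.9]
[ 667.30140542 -314.60711192  241.69520221] [-0.30066117 -0.30027793 -0.68995611] 6.35
```

View pics/s4.png

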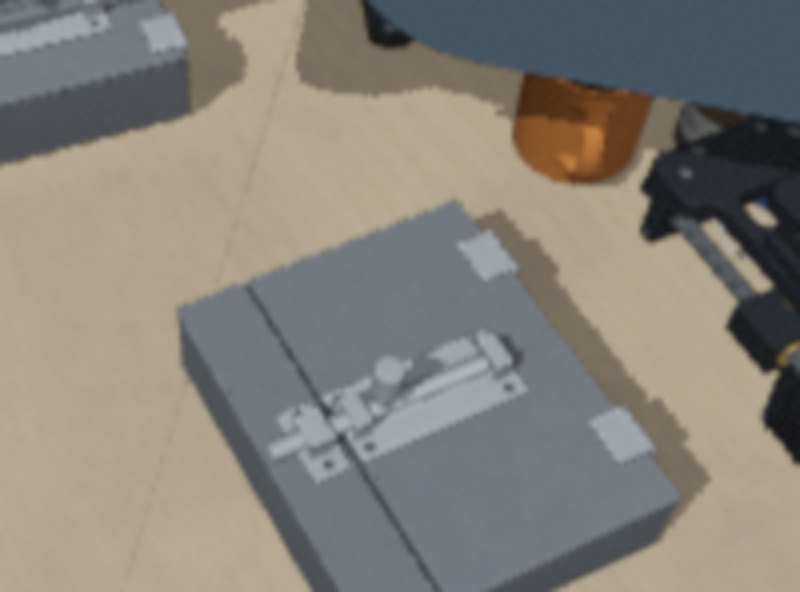

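View pics/t4.png

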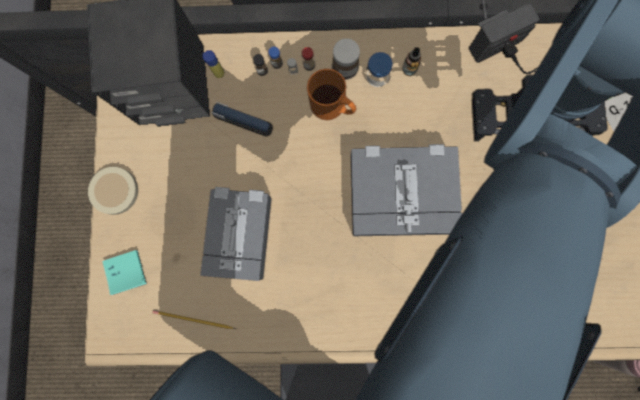

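The rod sticks well out in front of the keeper (zoom (275,450)) and its back end is now inside the rear strap. The knob sits just behind the front strap, and the small bolt hasn't moved. I hand the job in.

```bash
python3 -c "
from cell import arm
print(arm.finish_job())"
```

```text
the job is handed in; nothing more can be done
None
```

The larger box's bolt is home: I slid it through the keeper by pushing its knob from behind with the closed fingers, then backed off and lifted clear. I handed the job in at about 6.4 s.

- **Stop reached:** the push ran at about 3 N. At x ≈ 592 mm the fingers stopped moving and the force along the bolt rose to 26 N (about 30 N in all), still under the 40 N limit.
- **Bolt position:** the last pictures show the rod sticking well out in front of the keeper. The networks put the knob's travel at about 29 mm (top camera) and 34 mm (scene camera). From the fingers and my own picture reading I estimated 33–38 mm. A full stroke is 36–44 mm depending on where the bolt started, so the networks' figures fall short. They are only good to about 4 mm, so I relied on the stop force and the protruding rod.
- **Smaller box:** its bolt was not touched. The networks' knob positions before and after agree within about 3 mm, which is within their error.
- **Robot clear:** the wrist force was near zero at hand-in and the arm was touching nothing.

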